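# Seat the slicing disc on the food processor

## Task

The slicing disc of the food processor sits loose and raised on its spindle. Push its black finger rib round with a fingertip, without gripping it, until the notch in the disc's rim stands over the upright pin on the base (at the small raised mark in line with the dial), then press down on the hub cap in the middle until the disc is fully home, and draw back. Do not pull the disc up or force it down hard on the pin, and leave everything else on the worktop where it stands.

Things in the scene. Friction and masses are not known exactly. Their poses are not given: they have to be found in the camera images.
- motor_base: round white food processor base, fixed, 190 mm across, 60 mm high, speed dial on its front. Origin: centre of its underside; -x points to the dial. The drive pin stands on the line from axis to dial, hidden under the disc at first; a raised grey index mark (4 mm wide, 79 to 87 mm off the axis, just outside the disc) on the same line shows where
- slicing_disc: level steel slicing disc on the spindle, 150 mm across, 6 mm thick, one radial notch in its rim (52 to 75 mm off the centre, 14 mm wide at 62 mm). Origin: on its axis at its underside, at the start 74 mm above the worktop; z up, +x points through the notch, -x along the finger rib. Turns endlessly either way against light friction (about 1 N at the rib) and stays where left
- drive_pin: upright steel pin, 8 mm thick with a round end, fixed on the base 62 mm from the spindle's axis, on the side of the dial, 13 mm high. Origin: at its foot, 60 mm above the worktop
- pin_top (a point): top of the drive pin, 73 mm above the worktop; at the start the disc's underside is 1 mm above it, so the disc turns clear of it
- notch (a point): middle of the disc's notch, 62 mm from the disc's axis, at the disc's upper face
- rib_mid (a point): middle of the finger rib: an upright black rib on the disc's face, straight across the centre from the notch, 30 mm long along the radius (35 to 65 mm off the axis), 14 mm thick, 16 mm high above the disc's face. This point is 50 mm off the axis and 8 mm above the disc's face. Push it sideways with a fingertip to turn the disc
- hub_top (a point): middle of the top of the black hub cap at the disc's centre (48 mm across, 4 mm above the disc's face; at the start 84 mm above the worktop). Press here
- spindle (a joint): how far the disc has gone down its spindle, in m: 0 at the start (raised), 0.012 fully seated (hard stop), negative if pulled up. Stiff fit: takes about 6 N downward to move and stays where left. If the notch is not over the pin, the pin stops it early and springily (3 to 5 mm down at 10 to 20 N); it can still be turned on from there
- rib_left: that half of the finger rib's thickness, 7 mm, which lies to the disc's +y side. Origin at its middle
- rib_right: the other half of the rib's thickness, 7 mm, to the disc's -y side. Origin at its middle
- salt_jar: bystander: small glass salt jar with black cap, 41 mm across, 105 mm high, close beside the base. Origin: centre of its underside
- pepper_jar: bystander: small glass pepper jar with black cap, 44 mm across, 105 mm high, close beside the base. Origin: centre of its underside
- teaspoon: bystander: teaspoon lying on the worktop, 130 mm long, 11 mm high. Origin: its middle, underside
- matchbox: bystander: matchbox lying flat, 35 x 58 x 17 mm. Origin: centre of its underside
- mug: bystander: blue mug with handle, 89 x 126 x 97 mm. Origin: centre of its underside
- pepper_mill: bystander: wooden pepper mill, 58 mm across, 170 mm high. Origin: centre of its underside
- nut_jar: bystander: glass jar with green lid, 61 x 66 x 107 mm. Origin: centre of its underside

How it is judged:
At the end, for the whole second after the job is handed in: the disc is pressed down at least 10.5 of its 12 mm, with the middle of its notch within 6 mm (seen from above) of the drive pin, and at rest (value of joint spindle above 0.0105 m and horizontal distance between notch and pin_top below 0.006 m and angular speed of slicing_disc below 0.05 rad/s); the robot touches nothing.
It fails at once if the disc is pulled up more than 4 mm (value of joint spindle below -0.004 m).
It fails at once if the finger rib is pinched: more than 3 N on both of its halves at once (contact force between the fingers and rib_left above 3 N and contact force between the fingers and rib_right above 3 N).
It fails at once if the disc is forced against the pin with more than 45 N (contact force between slicing_disc and drive_pin above 45 N).
It fails at once if one of the other things on the worktop is moved more than 15 mm (distance of any of salt_jar, pepper_jar, teaspoon, matchbox, mug, pepper_mill, nut_jar from where it was at the start of the episode above 0.015 m).
It also fails if it takes over 51 s, if anything falls off the work surface, if the arm or the gripper's body presses on something with over 40 N, if the wrist force passes 120 N, or if a joint passes its speed limit or range.

## Robot

A 6-joint arm with a two-finger parallel gripper is mounted at the origin on a cart in front of the work surface, level with it; the furniture and walls round the work are solid. World frame = base frame: x ahead of the robot, y to its left, z up, the work surface at z = 0. Lengths are in m, angles in rad, forces in N, time in s.
With the tool pointing down it reaches from about 0.35 to 0.725 m from the base axis. Payload 4.3 kg.
Tool frame: the origin (TCP) lies between the finger pads; the fingertips stand 17 mm ahead of it and the grasp point (between the pads) lies 2 mm behind it; z points along the fingers, y is the line along which they close (so a half turn about z gives the same grasp; the last joint's range is limited). The gripper opens to 85 mm and grips with 20 to 120 N. Pads are 22 mm wide; open, the fingers measure 114 mm over their backs; the gripper's body (76 mm by 85 mm) begins 54 mm behind the grasp point. The pads swing forward as they close: fully open they stand 13 mm farther back than shut.
Start: joints at [1.156, 0.377, 0.081, 1.274, 0, 1.46], TCP at [0.173, 0.549, 0.248] pointing down, gripper open.
Joint ranges: [-2.72, 2.72], [-0.84, 1.66], [-1.02, 1.22], [-1.77, 2.12], [-1.37, 1.28], [-3.14, 3.14]. Speed limits (rad/s): [2.57, 2.57, 3.14, 3.14, 3.14, 3.14].

## Interface

Orientations are given as [roll, pitch, yaw] about the fixed x, y, z axes, in that order (R = Rz(yaw) Ry(pitch) Rx(roll)).
In Python, from workcell import ctrl gives the robot as it stands. The module is installed in compiled form; this text tells all that it offers.
- The arm moves only by the shell command python3 -m handwheel 'ROWS' [OPENING] [FORCE]. ROWS is JSON, a list of rows, each a list of 2 entries, a list of its own where there are three numbers: the shift along the tool's x, y, z in cm, then the turn, a rotation vector about the tool's x, y, z in rad. A call has exactly 5 rows; each row is the pose to reach, as a shift and turn from the pose commanded when the call began, along the tool's axes at that moment; what a row does not reach only later rows make up. A row lasts 1/10 s, in which the tool goes at most 50 mm and 8.59 degrees, less where a joint would pass 70% of its speed; a pose out of reach is approached as far as the arm can. A call with a gripper value outside its range is refused whole. OPENING is the opening, from 0 (shut) to 1 (fully open), set as the call begins (- or left out, the last holds). The fingers move at their own pace and stop on an object; FORCE is the grip in N (left out, the last holds). Time passes only in rows, so rows that repeat a pose let the fingers close, or fill a call up. It gives the time, the measured TCP pose, the force, the opening and the grip force at its end, in the units of the state.
- ctrl.get_state(): the state, without advancing time (a new reading comes with each control period).
- ctrl.read_camera(name): name is "side" or "top" or "wrist"; returns a dict with "frame" (480x640x3 uint8, red, green, blue), "fx", "fy", "cx", "cy" (pixels), "k1" (the pictures are not rectified: a ray, as slopes to the right and down, at radius r is drawn at 1 + k1 r^2 times it, then the intrinsics apply), "rvec" (rotation vector, rad) and "tvec" (3), from world to camera coordinates, as OpenCV has them. Camera axes: x right, y down, z forward; pixel columns grow to the right and rows downward; lengths in m; the calibration is good to about 2 mm. A picture is of the moment at which its call begins. There is no depth.
- ctrl.hand_in(): hands the job in; it is judged then, once.
The state is a dict: "t": time; "joints": joint angles; "joint_velocities": joint speeds; "joint_torque": joint torques, N m; "position": TCP position; "tool_rot": TCP orientation; "force": force on the tool from outside, world axes, zero at the start; "moment": the same for the moment, N m; "finger_gap": finger opening in m; "grasp_force": force on a finger pad.
Only numpy, scipy, OpenCV 4.12 (cv2) and the standard library are available. Lean on these libraries where they do the work, as an engineer would, in place of code of your own. Each camera call takes 0.05 s, during which the arm holds its last target. There are 200 camera calls.

## Working session

There is one attempt and no reset: what is moved stays moved. The work goes in short steps, Python scripts to look and compute and a shell command to move; the robot and the scene stay as the last step left them, time stands still between calls to the robot, and variables do not carry over. Pictures are saved under pics/ and viewed, at most 10 in all, crops included, and the job is handed in when it is done.

```bash
mkdir -p pics
cat > h.py <<'E'
import numpy as np, cv2
from workcell import ctrl
from scipy.spatial.transform import Rotation as R
def cam(n):
    c=ctrl.read_camera(n); return c
def ray(c,u,v,z):
    x=np.array([(u-c['cx'])/c['fx'],(v-c['cy'])/c['fy']]); s=x.copy()
    for _ in range(20): s=x/(1+c['k1']*(s@s))
    M=cv2.Rodrigues(np.array(c['rvec'],float))[0]; o=-M.T@np.array(c['tvec'],float).ravel()
    d=M.T@np.array([s[0],s[1],1]); return o+d*(z-o[2])/d[2]
def proj(c,p):
    M=cv2.Rodrigues(np.array(c['rvec'],float))[0]; q=M@np.array(p,float)+np.array(c['tvec'],float).ravel()
    s=q[:2]/q[2]; s=s*(1+c['k1']*(s@s)); return s*[c['fx'],c['fy']]+[c['cx'],c['cy']]
def save(c,n): cv2.imwrite('pics/'+n,c['frame'][:,:,::-1])
E
python3 - <<'E'
from h import *
import pickle
for n in('top','side'):
    c=cam(n); save(c,n+'0.png'); pickle.dump(c,open(n+'.pkl','wb'))
    M=cv2.Rodrigues(np.array(c['rvec'],float))[0]; print(n,-M.T@np.array(c['tvec']).ravel())
s=ctrl.get_state(); print(s)
E
```

```text
top [-0.15230644 -0.10925622  1.37009218]
side [0.51473553 0.96513841 0.57214798]
{'t': 0.1, 'joints': array([1.15567071e+00, 3.78016102e-01, 7.97824849e-02, 1.27439160e+00,
       1.04919507e-05, 1.46050118e+00]), 'joint_velocities': array([-0.00147065, -0.00171972,  0.00182248, -0.00074856,  0.00019646,
        0.00017559]), 'joint_torque': array([ 1.15548541e-03, -4.64692748e+01,  2.70582515e+01,  1.20424043e-02,
       -1.20246273e-04, -1.15057244e-06]), 'position': array([0.17234356, 0.54799426, 0.24744827]), 'tool_rot': array([-3.13977604e+00, -2.11736616e-04,  2.83676199e+00]), 'force': array([ 0.30217244,  0.32307427, -1.17184948]), 'moment': array([-0.04526611, -0.01312629, -0.01659436]), 'grasp_force': 0.0, 'finger_gap': 0.08543910417351139}
```

View pics/top0.png

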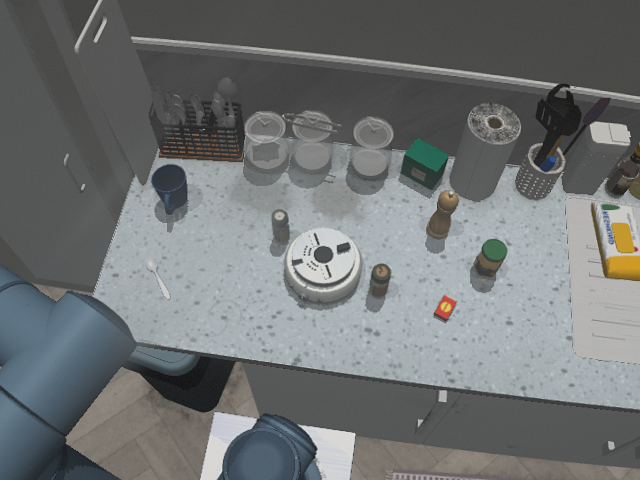

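View pics/side0.png

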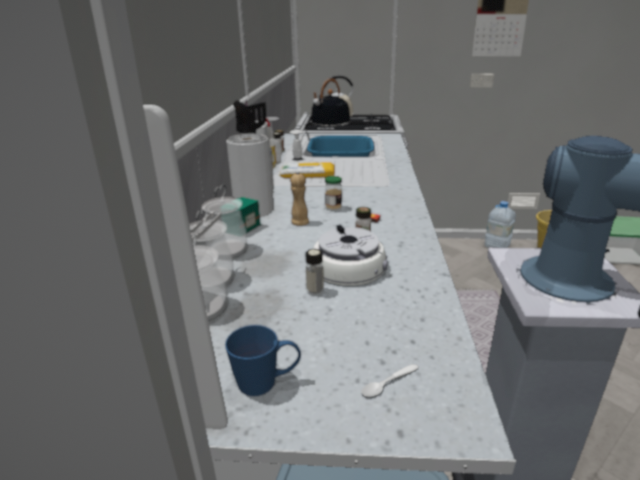

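The top view shows the base at about (323,262), the salt jar at (280,225) and the pepper jar at (380,279). The rib is near (343,247). I need a magnified crop to see the rest.

Run:
```python
from h import *
import pickle
a=pickle.load(open('top.pkl','rb'));b=pickle.load(open('side.pkl','rb'))
A=a['frame'][215:310,270:400];B=b['frame'][220:290,295:395]
A=cv2.resize(A,None,fx=6,fy=6,interpolation=3)
cv2.imwrite('pics/topcrop.png',A[:,:,::-1])
print('ctr',ray(a,323,255,.08), 'side',ray(b,348,240,.084))
for n,p,h in(('rib',(343,247),.096),('dial',(303,296),.03),('salt',(280,214),.105),('pepper',(380,269),.105)):print(n,ray(a,*p,h))
```

```text
ctr [ 0.53480256 -0.03161555  0.08      ] side [ 0.53714746 -0.01652251  0.084     ]
rib [ 0.55443388 -0.07618623  0.096     ]
dial [0.44503504 0.00285428 0.03      ]
salt [0.61711547 0.08512976 0.105     ]
pepper [ 0.50475059 -0.16779867  0.105     ]
```

View pics/topcrop.png

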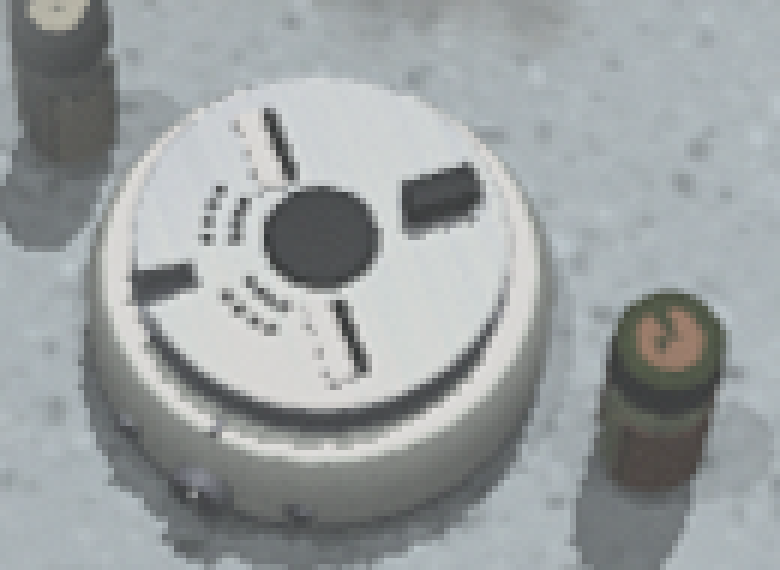

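The crop puts the hub at (323.5,254.5), the notch at (297.5,262), the rib top at (343.3,246.5), the index mark at (306.2,285.5) and the dial at (303.3,296).

Run:
```python
from h import *
import pickle
a=pickle.load(open('top.pkl','rb'))
c=ray(a,323.3,254.3,.084);print('hub',c)
for n,p,h in(('rib',(343.3,246.3),.096),('notch',(297.5,262),.08),('mark',(306.2,285.8),.061),('dial',(303.3,296),.03)):
  q=ray(a,*p,h);d=q-c;print(n,q,np.hypot(*d[:2]),np.degrees(np.arctan2(d[1],d[0])))
```

```text
hub [ 0.53463402 -0.03229408  0.084     ]
rib [ 0.55640994 -0.07665134  0.096     ] 0.04941414161778904 -63.85259915430341
notch [0.50739605 0.02509801 0.08      ] 0.06352762380105106 115.38875393877352
mark [ 0.4581627  -0.00307683  0.061     ] 0.08186274893641368 159.0897400326598
dial [0.44514096 0.00214991 0.03      ] 0.09589263221286175 158.94933546291244
```

```bash
python3 -m handwheel '[[[-3.5,-3.3,0],[0,0,0]],[[-7,-6.6,0],[0,0,0]],[[-10.5,-9.9,0],[0,0,0]],[[-14,-13.2,0],[0,0,0]],[[-17.5,-16.5,0],[0,0,0]]]' 0 20
python3 -m handwheel '[[[-3.5,-3.3,0],[0,0,0]],[[-7,-6.6,0],[0,0,0]],[[-10.5,-9.9,0],[0,0,0]],[[-14,-13.2,0],[0,0,0]],[[-17.5,-16.5,0],[0,0,0]]]'
python3 -m handwheel '[[[-3.5,-3.3,1],[0,0,-0.149]],[[-7,-6.6,2],[0,0,-0.298]],[[-10.5,-9.9,3],[0,0,-0.447]],[[-14,-13.2,4],[0,0,-0.596]],[[-17.5,-16.5,5],[0,0,-0.745]]]'
cat >> h.py <<'E'
def to(p,yaw=None):
    s=ctrl.get_state(); r=R.from_euler('xyz',s['tool_rot'])
    print('t',s['t'],'pos',s['position'].round(4),'yaw',np.degrees(s['tool_rot']).round(1),'F',s['force'].round(1))
    print('shift cm',(r.inv().apply(np.array(p)-s['position'])*100).round(2), 'dyaw', None if yaw is None else (yaw-np.degrees(s['tool_rot'][2])+180)%360-180)
E
python3 - <<'E'
from h import *
to([.534,-.090,.103],206)
c=cam('wrist'); save(c,'w1.png')
print(proj(c,[.5346,-.0323,.084]),proj(c,[.5566,-.0772,.096]))
E
```

```text
t: 0.6
position: [0.2902, 0.3368, 0.248]
tool_rot: [-3.141, -0.0, 2.838]
force: [1.4, 0.8, -0.1]
finger_gap: 0.0122
grasp_force: 0.0
t: 1.1
position: [0.4077, 0.1268, 0.2481]
tool_rot: [3.141, -0.0, 2.837]
force: [1.0, 0.3, 0.3]
finger_gap: 0.0003
grasp_force: 0.0
t: 1.6
position: [0.5175, -0.0691, 0.2009]
tool_rot: [3.141, -0.0, -2.749]
force: [0.0, 1.5, 0.5]
finger_gap: -0.0
grasp_force: 0.0
t 1.6 pos [ 0.5175 -0.0691  0.2009] yaw [ 180.    -0.  -157.5] F [0.  1.5 0.5]
shift cm [-0.73 -2.57  9.79] dyaw 3.534134451532964
[357.62871736 281.7664204 ] [282.9920716  293.05298694]
```

View pics/w1.png

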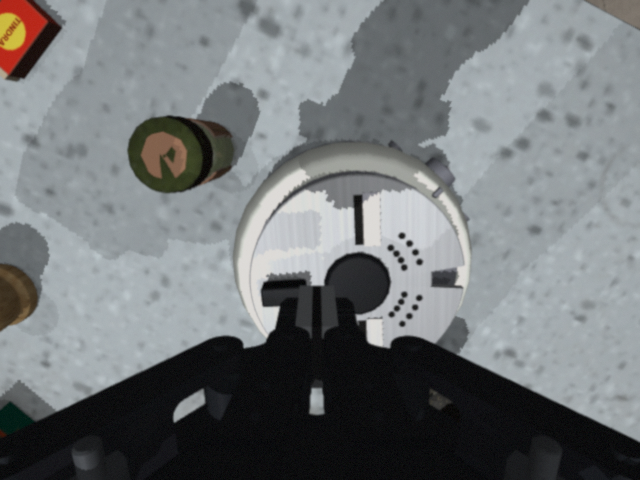

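The wrist view confirms the hub at (358,282), where I predicted it. The rib is at (285,290), the notch at (445,278) and the index mark at about (437,190). I'll lower the fingertip behind the rib.

```bash
python3 -m handwheel '[[[-0.7,-2.6,1],[0,0,-0.06]],[[-0.7,-2.6,3],[0,0,-0.06]],[[-0.7,-2.6,5],[0,0,-0.06]],[[-0.7,-2.6,6.5],[0,0,-0.06]],[[-0.7,-2.6,7],[0,0,-0.06]]]'
python3 -m handwheel '[[[0,0,0.7],[0,0,0]],[[0,0,1.4],[0,0,0]],[[0,0,2.1],[0,0,0]],[[0,0,2.7],[0,0,0]],[[0,0,2.7],[0,0,0]]]'
python3 - <<'E'
from h import *
to([.534,-.090,.103],206)
c=cam('wrist'); save(c,'w2.png')
c0=np.array([.5346,-.0323])
s=ctrl.get_state(); r=R.from_euler('xyz',s['tool_rot'])
# tool-centre arc: tool centre lags rib angle
print('waypoints (shift cm, turn):')
for th in (-64,-57,-50,-43,-36,-29,-21):
    a=np.radians(th); p=c0+.052*np.array([np.cos(a),np.sin(a)])-.018*np.array([-np.sin(a),np.cos(a)])
    print(th,(r.inv().apply(np.r_[p,s['position'][2]]-s['position'])*100).round(2), round(-np.radians((th+270-np.degrees(s['tool_rot'][2])+180)%360-180),3))
E
```

```text
t: 2.15
position: [0.5317, -0.0883, 0.1294]
tool_rot: [3.139, -0.003, -2.696]
force: [0.3, -0.3, -0.5]
finger_gap: -0.0001
grasp_force: 0.0
t: 2.65
position: [0.5329, -0.0887, 0.1038]
tool_rot: [3.141, -0.001, -2.695]
force: [0.1, -0.6, -0.1]
finger_gap: -0.0001
grasp_force: 0.0
t 2.65 pos [ 0.5329 -0.0887  0.1038] yaw [ 1.799e+02 -1.000e-01 -1.544e+02] F [ 0.1 -0.6 -0.1]
shift cm [-0.04 -0.16  0.08] dyaw 0.4398687192262969
waypoints (shift cm, turn):
-64 [-0.8  -0.18 -0.  ] -0.008
-57 [-1.45 -0.35 -0.  ] -0.13
-50 [-2.12 -0.45 -0.  ] -0.252
-43 [-2.79 -0.46 -0.  ] -0.374
-36 [-3.46 -0.4  -0.  ] -0.496
-29 [-4.11 -0.25 -0.  ] -0.618
-21 [-4.83  0.02 -0.  ] -0.758
```

View pics/w2.png

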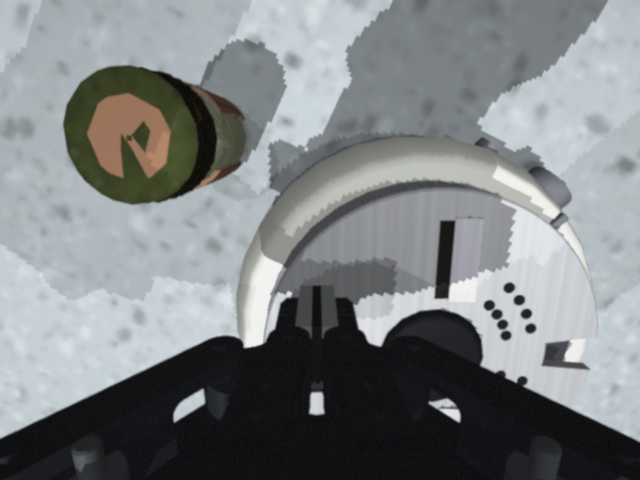

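The view shows the fingertip on the disc behind the rib, with no force reading. Now I'll push along the arc.

```bash
python3 -m handwheel '[[[-0.8,-0.2,0],[0,0,-0.01]],[[-1.1,-0.25,0],[0,0,-0.07]],[[-1.45,-0.35,0],[0,0,-0.13]],[[-1.8,-0.4,0],[0,0,-0.19]],[[-2.1,-0.45,0],[0,0,-0.25]]]'
python3 - <<'E'
from h import *
c=cam('wrist'); save(c,'w3.png'); c0=np.array([.5346,-.0323])
s=ctrl.get_state(); r=R.from_euler('xyz',s['tool_rot']); print(s['position'],s['force'].round(1))
for th in range(-52,-18,4):
    a=np.radians(th); p=c0+.052*np.array([np.cos(a),np.sin(a)])-.018*np.array([-np.sin(a),np.cos(a)])
    b=a+np.pi; n=c0+.065*np.array([np.cos(b),np.sin(b)])
    print(th,(r.inv().apply(np.r_[p,s['position'][2]]-s['position'])*100).round(2), round(-np.radians((th+270-np.degrees(s['tool_rot'][2])+180)%360-180),3),'notch px',proj(c,np.r_[n,.08]).round())
E
```

```text
t: 3.2
position: [0.5553, -0.0841, 0.105]
tool_rot: [-3.141, 0.0, -2.443]
force: [-1.0, 0.1, -0.3]
finger_gap: -0.0003
grasp_force: 0.5
[ 0.55572022 -0.08390882  0.10498272] [-0.8 -0.9  0.1]
-52 [ 0.28  0.18 -0.  ] 0.037 notch px [583. 337.]
-48 [-0.08  0.05  0.  ] -0.032 notch px [585. 328.]
-44 [-0.45 -0.05  0.  ] -0.102 notch px [586. 319.]
-40 [-0.83 -0.12  0.  ] -0.172 notch px [587. 309.]
-36 [-1.21 -0.17  0.  ] -0.242 notch px [587. 300.]
-32 [-1.59 -0.19  0.  ] -0.312 notch px [586. 291.]
-28 [-1.98 -0.19  0.  ] -0.382 notch px [584. 281.]
-24 [-2.36 -0.16  0.  ] -0.451 notch px [582. 272.]
-20 [-2.74 -0.1   0.  ] -0.521 notch px [579. 263.]
```

View pics/w3.png

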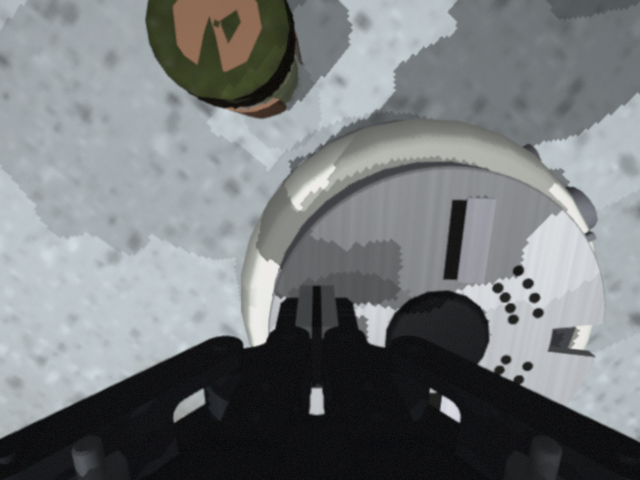

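The notch is at about (572,340), so the disc is at about -53° and trails the tool by about 4°. I'll keep pushing to just short of the target.

```bash
python3 -m handwheel '[[[-0.5,-0.05,0],[0,0,-0.1]],[[-1,-0.15,0],[0,0,-0.2]],[[-1.5,-0.2,0],[0,0,-0.3]],[[-2,-0.2,0],[0,0,-0.39]],[[-2.4,-0.15,0],[0,0,-0.46]]]'
python3 - <<'E'
from h import *
c=cam('wrist'); save(c,'w4.png'); c0=np.array([.5346,-.0323])
t=cam('top'); A=cv2.resize(t['frame'][215:310,270:400],None,fx=6,fy=6,interpolation=3); cv2.imwrite('pics/t4.png',A[:,:,::-1])
s=ctrl.get_state(); r=R.from_euler('xyz',s['tool_rot']); print(s['position'],s['force'].round(1))
b=np.radians(159); m=c0+.083*np.array([np.cos(b),np.sin(b)]); print('mark px',proj(c,np.r_[m,.061]).round())
for th in range(-26,-8,2):
    a=np.radians(th); p=c0+.052*np.array([np.cos(a),np.sin(a)])-.018*np.array([-np.sin(a),np.cos(a)])
    b=a+np.pi; n=c0+.065*np.array([np.cos(b),np.sin(b)])
    print(th,(r.inv().apply(np.r_[p,s['position'][2]]-s['position'])*100).round(2), round(-np.radians((th+270-np.degrees(s['tool_rot'][2])+180)%360-180),3),'notch px',proj(c,np.r_[n,.08]).round())
E
```

```text
t: 3.75
position: [0.575, -0.0701, 0.1051]
tool_rot: [-3.14, -0.0, -1.983]
force: [0.7, -1.4, -0.4]
finger_gap: -0.0003
grasp_force: 0.6
[ 0.57492948 -0.06954768  0.10500218] [-0.6 -0.2 -0.4]
mark px [594. 309.]
-26 [ 0.22  0.07 -0.  ] 0.039 notch px [581. 341.]
-24 [ 0.04 -0.   -0.  ] 0.004 notch px [582. 337.]
-22 [-0.14 -0.06  0.  ] -0.031 notch px [583. 332.]
-20 [-0.33 -0.11  0.  ] -0.066 notch px [584. 327.]
-18 [-0.52 -0.16  0.  ] -0.101 notch px [585. 323.]
-16 [-0.7 -0.2  0. ] -0.136 notch px [585. 318.]
-14 [-0.89 -0.24  0.  ] -0.171 notch px [585. 313.]
-12 [-1.08 -0.27  0.  ] -0.206 notch px [585. 309.]
-10 [-1.27 -0.29  0.  ] -0.24 notch px [585. 304.]
```

View pics/w4.png

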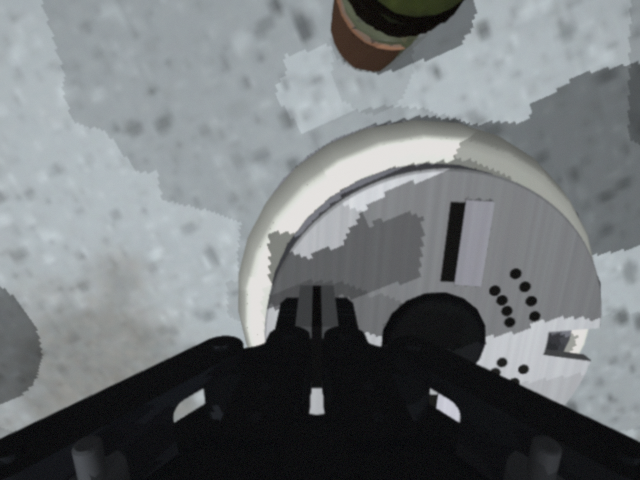

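The notch is at (568,343), so the disc is at about -27.5°. It needs another 6.5°.

```bash
python3 -m handwheel '[[[-0.15,-0.05,0],[0,0,-0.03]],[[-0.3,-0.1,0],[0,0,-0.06]],[[-0.45,-0.15,0],[0,0,-0.09]],[[-0.6,-0.18,0],[0,0,-0.118]],[[-0.6,-0.18,0],[0,0,-0.118]]]'
python3 -m handwheel '[[[0.4,0,-1],[0,0,0]],[[0.8,0,-3],[0,0,0]],[[0.8,0,-6],[0,0,0]],[[0.8,-1,-9],[0,0,0]],[[0.8,-2,-9],[0,0,0]]]'
python3 - <<'E'
from h import *
c=cam('wrist'); save(c,'w5.png'); c0=np.array([.5346,-.0323])
b=np.radians(159); u=np.array([np.cos(b),np.sin(b)]);print('mark px',proj(c,np.r_[c0+.083*u,.061]).round(), 'notch target',proj(c,np.r_[c0+.065*u,.08]).round(),'hub',proj(c,np.r_[c0,.084]).round())
to([.5346,-.0323,.110])
E
```

```text
t: 4.35
position: [0.5779, -0.0647, 0.1046]
tool_rot: [-3.141, 0.0, -1.867]
force: [-0.0, -0.7, -0.3]
finger_gap: -0.0003
grasp_force: 0.2
t: 4.85
position: [0.5971, -0.0791, 0.2003]
tool_rot: [-3.133, 0.001, -1.868]
force: [0.8, 0.3, 0.7]
finger_gap: -0.0001
grasp_force: 0.0
mark px [531. 275.] notch target [520. 283.] hub [428. 279.]
t 4.9 pos [ 0.5978 -0.0795  0.1981] yaw [-179.6    0.  -107. ] F [ 1.1 -1.6 -0.6]
shift cm [-2.65  7.49  8.76] dyaw None
```

View pics/w5.png

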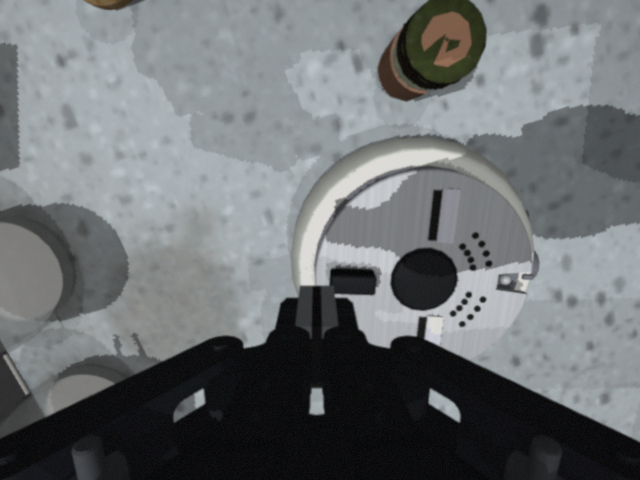

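The disc looks lined up, with the notch at about (513,283). I'll take a close crop to check for the pin and mark.

Run:
```python
import cv2
a=cv2.imread('pics/w5.png')[240:325,440:560]; cv2.imwrite('pics/w5c.png',cv2.resize(a,None,fx=6,fy=6,interpolation=cv2.INTER_CUBIC))
```

```text
(no output)
```

View pics/w5c.png

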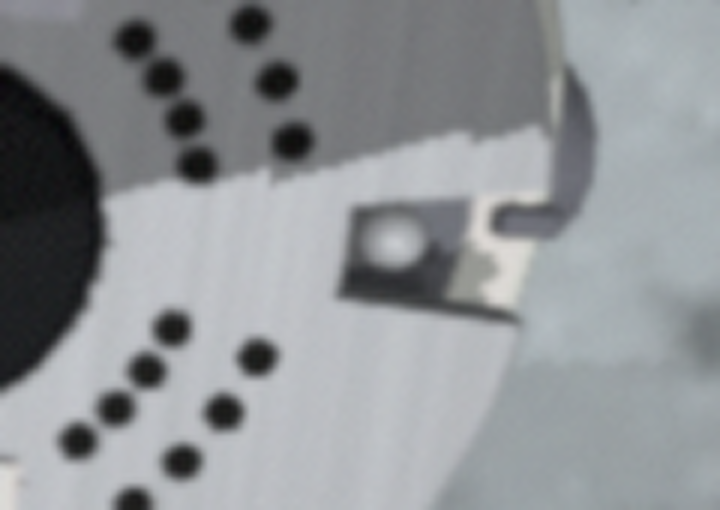

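The pin is visible inside the notch at crop (393,240). The notch centre there is at about row 250, so after allowing for parallax they line up to within about 1 mm. I'll move over the hub and press.

```bash
python3 -m handwheel '[[[-1,2.5,0],[0,0,0]],[[-2,5.5,2],[0,0,0]],[[-2.65,7.5,4],[0,0,0]],[[-2.65,7.5,6.5],[0,0,0]],[[-2.65,7.5,8.7],[0,0,0]]]'
python3 -m handwheel '[[[0,0,0.3],[0,0,0]],[[0,0,0.6],[0,0,0]],[[0,0,0.9],[0,0,0]],[[0,0,1.1],[0,0,0]],[[0,0,1.1],[0,0,0]]]'
```

```text
t: 5.4
position: [0.5288, -0.0304, 0.1066]
tool_rot: [3.14, 0.0, -1.867]
force: [0.2, 0.7, -0.7]
finger_gap: 0.0003
grasp_force: 0.0
t: 5.9
position: [0.531, -0.0313, 0.0977]
tool_rot: [-3.141, 0.0, -1.868]
force: [0.1, 0.2, 1.6]
finger_gap: 0.0
grasp_force: 0.4
```

```bash
python3 -m handwheel '[[[0,0,0.1],[0,0,0]],[[0,0,0.2],[0,0,0]],[[0,0,0.3],[0,0,0]],[[0,0,0.4],[0,0,0]],[[0,0,0.4],[0,0,0]]]'
```

```text
t: 6.4
position: [0.5312, -0.0313, 0.0937]
tool_rot: [-3.14, 0.0, -1.868]
force: [-2.0, 0.5, 4.9]
finger_gap: -0.0004
grasp_force: 2.3
```

```bash
python3 -m handwheel '[[[0,0,0.1],[0,0,0]],[[0,0,0.2],[0,0,0]],[[0,0,0.3],[0,0,0]],[[0,0,0.4],[0,0,0]],[[0,0,0.4],[0,0,0]]]'
```

```text
t: 6.9
position: [0.5311, -0.0313, 0.0896]
tool_rot: [-3.14, 0.0, -1.867]
force: [-2.7, 0.7, 4.3]
finger_gap: 0.0001
grasp_force: 2.3
```

```bash
python3 -m handwheel '[[[0,0,0.05],[0,0,0]],[[0,0,0.1],[0,0,0]],[[0,0,0.15],[0,0,0]],[[0,0,0.2],[0,0,0]],[[0,0,0.2],[0,0,0]]]'
python3 -m handwheel '[[[0,0,0.05],[0,0,0]],[[0,0,0.1],[0,0,0]],[[0,0,0.15],[0,0,0]],[[0,0,0.2],[0,0,0]],[[0,0,0.2],[0,0,0]]]'
```

```text
t: 7.4
position: [0.5312, -0.0313, 0.0889]
tool_rot: [-3.14, 0.0, -1.868]
force: [-6.3, 2.5, 15.6]
finger_gap: 0.0001
grasp_force: 7.8
t: 7.9
position: [0.5313, -0.0313, 0.0888]
tool_rot: [-3.138, 0.0, -1.867]
force: [-10.7, 2.4, 29.8]
finger_gap: -0.0
grasp_force: 14.7
```

The hard stop came at TCP 0.0888, which is the predicted seated height of 0.089. I'll draw back and check.

```bash
python3 -m handwheel '[[[0,0,-0.4],[0,0,0]],[[0,0,-2],[0,0,0]],[[0,0,-5],[0,0,0]],[[0,0,-8],[0,0,0]],[[2,-3,-11],[0,0,0]]]'
python3 -m handwheel '[[[1,-3,0],[0,0,0]],[[2,-5,0],[0,0,0]],[[2,-5,0],[0,0,0]],[[2,-5,0],[0,0,0]],[[2,-5,0],[0,0,0]]]'
python3 - <<'E'
from h import *
c=cam('wrist'); c0=np.array([.5346,-.0323,.084-.012]); u,v=proj(c,c0).astype(int)
u=min(max(u,130),510);v=min(max(v,100),380)
print(u,v); A=cv2.resize(c['frame'][v-100:v+100,u-130:u+130],None,fx=3,fy=3,interpolation=2); cv2.imwrite('pics/w6.png',A[:,:,::-1])
E
```

```text
t: 8.4
position: [0.5513, -0.0566, 0.1956]
tool_rot: [3.138, 0.001, -1.864]
force: [2.0, 0.1, 0.1]
finger_gap: 0.0001
grasp_force: 0.0
t: 8.9
position: [0.5947, -0.0921, 0.1944]
tool_rot: [3.141, 0.0, -1.867]
force: [-0.7, 0.4, 0.0]
finger_gap: -0.0
grasp_force: 0.0
424 293
```

View pics/w6.png

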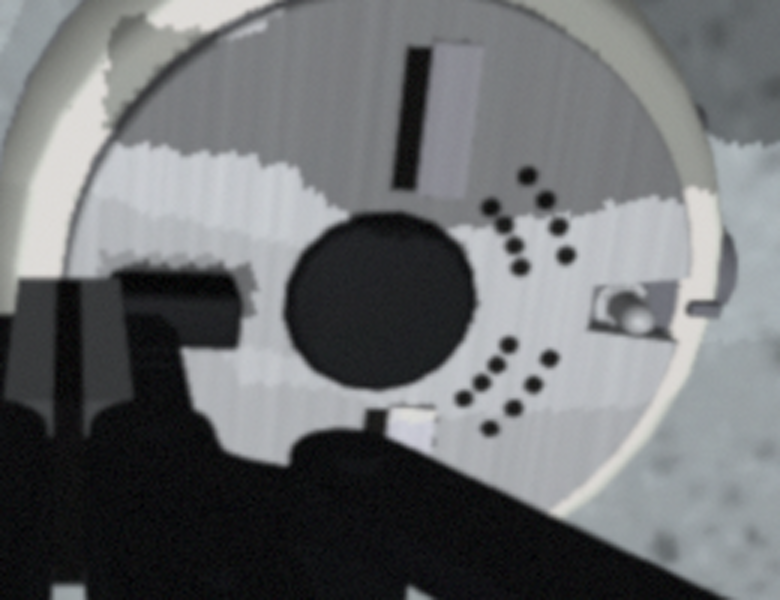

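The pin stands up through the notch at (632,313), and the disc lies down on the base.

```bash
python3 -c "from workcell import ctrl; print(ctrl.hand_in())"
```

```text
the job is handed in; nothing more can be done
None
```

The disc was turned until its notch was over the pin, then pressed down to the hard stop, and the arm drew back clear of it; the job is handed in at about 9 s, though the hand-in returned no verdict.

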